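# Load the screwdriving fixtures

### The arm

A 6-joint arm with a two-finger parallel gripper is mounted at the origin on the work surface. World frame = base frame: x ahead of the robot, y to its left, z up, the work surface at z = 0. Lengths are in m, angles in rad, forces in N, time in s.
With the tool pointing down it reaches from about 0.35 to 0.775 m from the base axis. Payload 5.5 kg.
Tool frame: the origin (TCP) lies midway between the tips of the shut fingers; the grasp point (between the pads) lies 19 mm behind it (env.hold_point_z is the distance from the TCP to the grasp point, in m); z points along the fingers, y is the line along which they close (so a half turn about z gives the same grasp; the last joint's range is limited). The gripper opens to 85 mm and grips with 20 to 120 N. Pads are 22 mm wide; open, the fingers measure 114 mm over their backs; the gripper's body (76 mm by 85 mm) begins 54 mm behind the grasp point. The pads swing forward as they close: fully open they stand 13 mm farther back than shut.
Start: joints at [-1.393, 0.313, 0.046, 1.304, 0, 1.431], TCP at [0.18, -0.546, 0.231] pointing down, gripper open.
Joint ranges: [-2.76, 2.76], [-0.86, 1.69], [-1.03, 1.26], [-2.2, 2.34], [-1.47, 1.5], [-3.14, 3.14]. Speed limits (rad/s): [2.57, 2.57, 3.14, 3.14, 3.14, 3.14].

### API

Orientations are given as a unit quaternion [w, x, y, z].
In Python, from workcell import env, read_camera gives the robot as it stands. The module is installed in compiled form; this text tells all that it offers.
- The arm moves only by the tool carry_out, never from a script. Its argument "moves" is a list of rows, each an object of numbers: "tx", "ty", "tz": the shift along the world's x, y, z in cm; "wx", "wy", "wz": the turn, a rotation vector about the world's x, y, z in rad; "claw": the closure, from -1 (fully open) to 1 (shut). A call has 1 to 8 rows; each row shifts and turns the commanded pose from where the row before left it; what a row does not reach is not made up. A row lasts 1/8 s, in which the tool goes at most 62.5 mm and 10.7 degrees, less where a joint would pass 70% of its speed; a pose out of reach is approached as far as the arm can. A call is refused whole if a number of a shift passes 6.25 or a number of a turn 0.188, either way. A call with a gripper value outside its range is refused whole. The fingers move at their own pace and stop on an object; "newtons" is the grip in N (left out, the last holds). Time passes only in rows, so rows that do not move let the fingers close. It gives the time, the measured TCP pose, the force, the opening and the grip force at its end, in the units of the state.
- env.get_state(): the state, without advancing time (a new reading comes with each control period).
- read_camera(name): name is "scene" or "top" or "wrist"; returns a dict with "image" (420x560x3 uint8, blue, green, red), "z_map" (420x560 float32, m along the optical axis (not along the pixel's ray), 0 where there is no reading), "fx", "fy", "cx", "cy" (pixels), "camera_from_world" (4x4, takes a point from world to camera coordinates); the wrist camera has in their place "hand_eye" (4x4, takes a point from camera to tool coordinates, whose origin is the TCP and whose axes are the flange's). Camera axes: x right, y down, z forward; pixel columns grow to the right and rows downward; lengths in m; the calibration is good to about 2 mm. A picture is of the moment at which its call begins: read the wrist's pose just before it.
- env.hand_in(): hands the job in; it is judged then, once.
The state is a dict: "clock": time; "joint_pos": joint angles; "qvel": joint speeds; "tau": joint torques, N m; "tcp_pos": TCP position; "orientation": TCP orientation; "wrist_force": force on the tool from outside, world axes, zero at the start; "ft_torque": the same for the moment, N m; "finger_gap": finger opening in m; "grip_force": force on a finger pad.
Only numpy, scipy, OpenCV 4.12 (cv2) and the standard library are available. Lean on these libraries where they do the work, as an engineer would, in place of code of your own. Each camera call takes 0.05 s, during which the arm holds its last target. There are 200 camera calls.

### The job

Load the screwdriving fixtures: put each of the four charcoal housings into the orange nest of its own shape and size, lying flat on the pocket floor inside the rim, right side up as it lies now. Leave the two white housings where they are; they belong to another batch.

Things in the scene. Friction and masses are not known exactly. Their poses are not given: they have to be found in the camera images.
- cover_big_round: Charcoal (dark grey, nearly black) plastic sensor housing, to be loaded: a round disc-like housing, 60 mm across, 32 mm high, standing flat, about 100 g. Origin: centre of its underside; z up.
- cover_small_round: Charcoal (dark grey, nearly black) plastic sensor housing, to be loaded: a round housing, 38 mm across, 32 mm high, standing flat, about 50 g. Origin: centre of its underside; z up.
- cover_square: Charcoal (dark grey, nearly black) plastic sensor housing, to be loaded: a square housing, 50 x 50 mm, axes x and y along its sides, 32 mm high, standing flat, about 90 g. Origin: centre of its underside; z up.
- cover_oblong: Charcoal (dark grey, nearly black) plastic sensor housing, to be loaded: an oblong housing, 72 mm long (its x axis) and 34 mm wide (its y axis), 32 mm high, standing flat, about 80 g. Origin: centre of its underside; z up.
- nest_big_round: Orange fixture nest with a mid-grey pocket floor, fixed to the bench: round, pocket 78 mm across, 98 mm outside. Pocket floor 6 mm above the bench, 10 mm thick rim up to 14 mm above the bench. Takes the big round housing with about 9 mm to spare on each side. Origin: centre of its underside, under the middle of the pocket; z up.
- nest_small_round: Orange fixture nest with a mid-grey pocket floor, fixed to the bench: round, pocket 56 mm across, 76 mm outside. Pocket floor 6 mm above the bench, 10 mm thick rim up to 14 mm above the bench. Takes the small round housing with about 9 mm to spare on each side. Origin: centre of its underside, under the middle of the pocket; z up.
- nest_square: Orange fixture nest with a mid-grey pocket floor, fixed to the bench: square, pocket 68 x 68 mm, 88 x 88 mm outside, axes x and y along its sides. Pocket floor 6 mm above the bench, 10 mm thick rim up to 14 mm above the bench. Takes the square housing with about 9 mm to spare on each side. Origin: centre of its underside, under the middle of the pocket; z up.
- nest_oblong: Orange fixture nest with a mid-grey pocket floor, fixed to the bench: oblong, pocket 90 mm long (its x axis) and 52 mm wide (its y axis), 110 x 72 mm outside. Pocket floor 6 mm above the bench, 10 mm thick rim up to 14 mm above the bench. Takes the oblong housing with about 9 mm to spare on each side. Origin: centre of its underside, under the middle of the pocket; z up.
- white_round: White housing of another batch, round, 60 mm across, 32 mm high, loose: to be left alone. Origin: centre of its underside.
- white_square: White housing of another batch, square, 50 x 50 mm, 32 mm high, loose: to be left alone. Origin: centre of its underside.
There are look-alikes about, which are no part of the job. What is shaped like the cover_oblong but brown is not meant.

How it is judged:
At the end, for the whole second after the job is handed in: Each charcoal housing lies in its own nest: centres within 14 mm horizontally, underside less than 10 mm above the nest's underside (pocket floor: 6 mm), level within 0.08 rad, right side up, released, at rest; both white housings within 20 mm of where they started (horizontal distance between cover_big_round and nest_big_round below 0.014 m and z of cover_big_round in the frame of nest_big_round below 0.01 m and angle between each of cover_big_round, cover_small_round, cover_square, cover_oblong's own z axis and vertical below 0.08 rad and linear speed of each of cover_big_round, cover_small_round, cover_square, cover_oblong below 0.02 m/s and angular speed of each of cover_big_round, cover_small_round, cover_square, cover_oblong below 0.2 rad/s and horizontal distance between cover_small_round and nest_small_round below 0.014 m and z of cover_small_round in the frame of nest_small_round below 0.01 m and horizontal distance between cover_square and nest_square below 0.014 m and z of cover_square in the frame of nest_square below 0.01 m and horizontal distance between cover_oblong and nest_oblong below 0.014 m and z of cover_oblong in the frame of nest_oblong below 0.01 m and distance of each of white_round, white_square from where it was at the start of the episode below 0.02 m); the robot touches nothing.
It fails at once if a white housing was moved by more than 20 mm (distance of any of white_round, white_square from where it was at the start of the episode above 0.02 m).
It also fails if it takes over 93 s, if anything falls off the work surface, if the arm or the gripper's body presses on something with over 40 N, if the wrist force passes 120 N, or if a joint passes its speed limit or range.

## Working session

There is one attempt and no reset: what is moved stays moved. The work goes in short steps, Python scripts to look and compute and a tool call to move; the robot and the scene stay as the last step left them, time stands still between calls to the robot, and variables do not carry over. Pictures are saved under pics/ and viewed, at most 14 in all, crops included, and the job is handed in when it is done.

Besides the shell and the picture viewer there is one more tool, called after ">>>" by a JSON object that holds its "op" and its "data", one argument or row to a line. carry_out: Moves the arm, as the interface text tells. Its arguments: {"type":"object","properties":{"moves":{"type":"array","items":{"type":"object","properties":{"tx":{"type":"number"},"ty":{"type":"number"},"tz":{"type":"number"},"wx":{"type":"number"},"wy":{"type":"number"},"wz":{"type":"number"},"claw":{"type":"number"}}}},"newtons":{"type":"number"}},"required":["moves"]}

```bash
mkdir -p pics; cat > h.py <<'E'
import numpy as np, cv2
from workcell import env, read_camera
def world(c):
    z=c["z_map"]; v,u=np.mgrid[:z.shape[0],:z.shape[1]]
    p=np.stack([(u-c["cx"])/c["fx"]*z,(v-c["cy"])/c["fy"]*z,z,np.ones_like(z)],-1)
    return (p@np.linalg.inv(c["camera_from_world"]).T)[...,:3]
E
python3 - <<'E'
from h import *
for n in("top","scene"):
    c=read_camera(n); cv2.imwrite(f"pics/{n}0.png",c["image"]); np.savez(f"{n}0.npz",**c)
s=env.get_state(); print(s["clock"],s["tcp_pos"],s["orientation"],s["finger_gap"],env.hold_point_z)
E
```

```text
0.1 [ 0.17957255 -0.54575568  0.23044126] [-8.70790401e-04  9.87405917e-01  1.58204917e-01  1.23985712e-06] 0.08534395381940808 0.0187
```

View pics/top0.png

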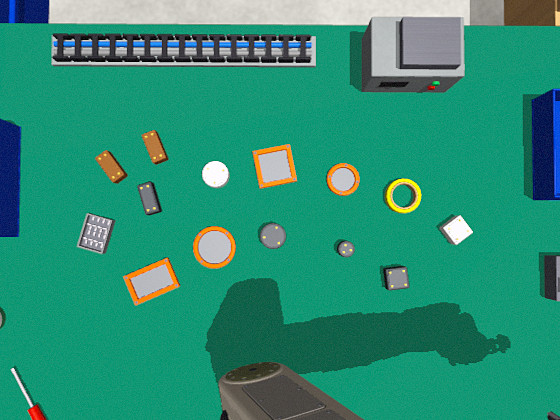

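View pics/scene0.png

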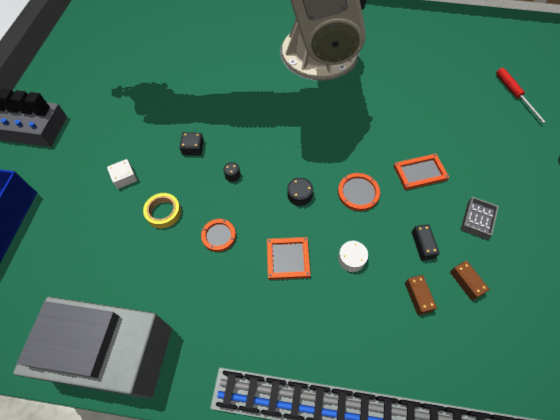

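The top picture shows these objects:
- **Charcoal housings:** big round (272,235), small round (345,247), square (397,278), oblong (149,198).
- **Brown look-alikes:** (111,166) and (153,147). The oblong meant is the dark grey one at (149,198).
- **Nests:** square (274,166), small round (343,179), big round (214,247), oblong (151,281). The yellow ring at (403,196) isn't a nest.
- **White housings:** (215,174) and (457,229).

Next I measure all of them and confirm the oblong in a crop.

```bash
python3 - <<'E'
from h import *
c=dict(np.load("top0.npz")); P=world(c); im=c["image"]
cv2.imwrite("pics/crop1.png",cv2.resize(im[120:310,70:270],None,fx=3,fy=3,interpolation=cv2.INTER_CUBIC))
M=np.linalg.inv(c["camera_from_world"]); print("cam",M[:3,3])
it={"big":(272,235,0),"small":(345,247,0),"sq":(397,278,0),"obl":(149,198,0),"wr":(215,174,0),"ws":(457,229,0),"br1":(111,166,0),"br2":(153,147,0),"nsq":(274,166,1),"nsm":(343,179,1),"nbig":(214,247,1),"nob":(151,281,1),"yel":(403,196,2)}
for k,(u,v,n) in it.items():
    r=34; Q=P[v-r:v+r,u-r:u+r]; z=Q[...,2]
    m=((z>.025)&(z<.04)) if n==0 else ((z>.0035)&(z<.025) if n==1 else z>.004)
    _,lab,st,_=cv2.connectedComponentsWithStats(m.astype(np.uint8))
    l=lab[r,r] or (np.argmax(st[1:,4])+1 if len(st)>1 else 0); q=Q[lab==l]
    (cx,cy),(a,b),t=cv2.minAreaRect((q[:,:2]*1000).astype(np.float32))
    if a<b:a,b,t=b,a,t+90
    print(k,"centre %.1f %.1f mm size %.1f %.1f long-axis %.1f deg"%(cx,cy,a,b,(t+90)%180-90),"z %.4f"%np.median(q[:,2]),len(q), "mean",q.mean(0).round(4))
E
```

```text
cam [5.00442545e-01 7.62820981e-04 1.13490979e+00]
big centre 495.9 9.3 mm size 58.3 56.7 long-axis 44.9 deg z 0.0318 522 mean [0.4955 0.0087 0.0318]
small centre 466.2 -158.9 mm size 36.7 34.4 long-axis 89.8 deg z 0.0315 214 mean [ 0.4664 -0.1589  0.0314]
sq centre 399.6 -276.0 mm size 50.6 49.8 long-axis -83.1 deg z 0.0312 480 mean [ 0.3999 -0.2751  0.0312]
obl centre 580.7 295.6 mm size 72.2 35.0 long-axis 17.9 deg z 0.0319 465 mean [0.5806 0.2944 0.0319]
wr centre 637.2 141.5 mm size 58.2 57.8 long-axis -0.0 deg z 0.0320 530 mean [0.6372 0.1415 0.0319]
ws centre 510.9 -415.6 mm size 50.9 50.5 long-axis -53.3 deg z 0.0310 480 mean [ 0.5109 -0.4142  0.031 ]
br1 centre 654.6 384.5 mm size 73.1 35.1 long-axis 35.8 deg z 0.0319 472 mean [0.6539 0.3834 0.0319]
br2 centre 700.2 283.9 mm size 72.0 34.6 long-axis 22.4 deg z 0.0318 464 mean [0.7001 0.2831 0.0318]
nsq centre 658.1 6.0 mm size 91.2 90.0 long-axis -77.7 deg z 0.0088 1321 mean [0.6588 0.0058 0.0095]
nsm centre 628.5 -154.6 mm size 74.9 74.3 long-axis -63.7 deg z 0.0091 784 mean [ 0.6285 -0.1548  0.0096]
nbig centre 470.3 144.9 mm size 98.2 96.0 long-axis -1.6 deg z 0.0083 1288 mean [0.4691 0.1454 0.0093]
nob centre 389.2 291.7 mm size 117.6 76.3 long-axis -68.0 deg z 0.0090 1424 mean [0.3891 0.291  0.0098]
yel centre 567.9 -162.6 mm size 344.5 79.0 long-axis -80.5 deg z 0.0222 593 mean [ 0.5881 -0.2886  0.0339]
```

View pics/crop1.png

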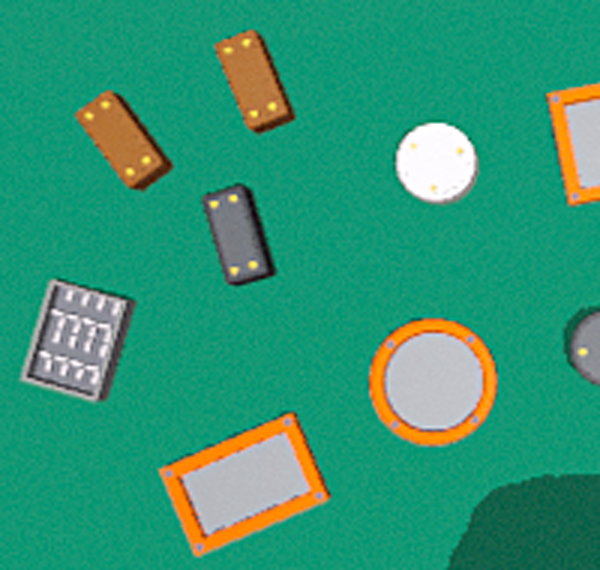

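The crop confirms it: the dark grey oblong is at crop (238,235), i.e. full (149,198), and both brown ones are above it. The plan is square first, grasping at yaw about 97° to keep joint 6 in range.

>>> {"op": "carry_out", "data": {
  "moves": [
    {"tx": 2.75, "ty": 3.38, "tz": -1.38, "wz": 0.1717, "claw": -1},
    {"tx": 2.75, "ty": 3.38, "tz": -1.38, "wz": 0.1717, "claw": -1},
    {"tx": 2.75, "ty": 3.38, "tz": -1.38, "wz": 0.1717, "claw": -1},
    {"tx": 2.75, "ty": 3.38, "tz": -1.38, "wz": 0.1717, "claw": -1},
    {"tx": 2.75, "ty": 3.38, "tz": -1.38, "wz": 0.1717, "claw": -1},
    {"tx": 2.75, "ty": 3.38, "tz": -1.38, "wz": 0.1717, "claw": -1},
    {"tx": 2.75, "ty": 3.38, "tz": -1.38, "wz": 0.1717, "claw": -1},
    {"tx": 2.75, "ty": 3.38, "tz": -1.38, "wz": 0.1717, "claw": -1}
  ],
  "newtons": 40
}}

```text
invalid input at $.moves[0]: expected keys tx, ty, tz, wx, wy, wz, claw
```

>>> {"op": "carry_out", "data": {
  "moves": [
    {"tx": 2.75, "ty": 3.38, "tz": -1.38, "wx": 0, "wy": 0, "wz": 0.1717, "claw": -1},
    {"tx": 2.75, "ty": 3.38, "tz": -1.38, "wx": 0, "wy": 0, "wz": 0.1717, "claw": -1},
    {"tx": 2.75, "ty": 3.38, "tz": -1.38, "wx": 0, "wy": 0, "wz": 0.1717, "claw": -1},
    {"tx": 2.75, "ty": 3.38, "tz": -1.38, "wx": 0, "wy": 0, "wz": 0.1717, "claw": -1},
    {"tx": 2.75, "ty": 3.38, "tz": -1.38, "wx": 0, "wy": 0, "wz": 0.1717, "claw": -1},
    {"tx": 2.75, "ty": 3.38, "tz": -1.38, "wx": 0, "wy": 0, "wz": 0.1717, "claw": -1},
    {"tx": 2.75, "ty": 3.38, "tz": -1.38, "wx": 0, "wy": 0, "wz": 0.1717, "claw": -1},
    {"tx": 2.75, "ty": 3.38, "tz": -1.38, "wx": 0, "wy": 0, "wz": 0.1717, "claw": -1}
  ],
  "newtons": 40
}}

```text
clock: 1.1
tcp_pos: [0.4002, -0.2745, 0.1203]
orientation: [-0.0, 0.661, 0.75, 0.0]
wrist_force: [0.1, 0.3, 0.0]
finger_gap: 0.0852
grip_force: 0.0
```

>>> {"op": "carry_out", "data": {
  "moves": [
    {"tx": 0, "ty": -0.1, "tz": -4, "wx": 0, "wy": 0, "wz": 0, "claw": -1},
    {"tx": 0, "ty": 0, "tz": -4, "wx": 0, "wy": 0, "wz": 0, "claw": -1},
    {"tx": 0, "ty": 0, "tz": -2.4, "wx": 0, "wy": 0, "wz": 0, "claw": -1},
    {"tx": 0, "ty": 0, "tz": -1, "wx": 0, "wy": 0, "wz": 0, "claw": -1},
    {"tx": 0, "ty": 0, "tz": 0, "wx": 0, "wy": 0, "wz": 0, "claw": 1},
    {"tx": 0, "ty": 0, "tz": 0, "wx": 0, "wy": 0, "wz": 0, "claw": 1},
    {"tx": 0, "ty": 0, "tz": 0, "wx": 0, "wy": 0, "wz": 0, "claw": 1},
    {"tx": 0, "ty": 0, "tz": 0, "wx": 0, "wy": 0, "wz": 0, "claw": 1}
  ]
}}

```text
clock: 2.1
tcp_pos: [0.4005, -0.2777, 0.0081]
orientation: [0.001, 0.663, 0.748, -0.0]
wrist_force: [-0.9, -0.9, 5.7]
finger_gap: 0.0491
grip_force: 42.9
```

>>> {"op": "carry_out", "data": {
  "moves": [
    {"tx": 0, "ty": 0, "tz": 4, "wx": 0, "wy": 0, "wz": 0, "claw": 1},
    {"tx": 0, "ty": 0, "tz": 4, "wx": 0, "wy": 0, "wz": 0, "claw": 1},
    {"tx": 3.6, "ty": 4.0, "tz": 0, "wx": 0, "wy": 0, "wz": 0.015, "claw": 1},
    {"tx": 3.6, "ty": 4.0, "tz": 0, "wx": 0, "wy": 0, "wz": 0.015, "claw": 1},
    {"tx": 3.6, "ty": 4.0, "tz": 0, "wx": 0, "wy": 0, "wz": 0.015, "claw": 1},
    {"tx": 3.6, "ty": 4.0, "tz": 0, "wx": 0, "wy": 0, "wz": 0.015, "claw": 1},
    {"tx": 3.6, "ty": 4.0, "tz": 0, "wx": 0, "wy": 0, "wz": 0.015, "claw": 1},
    {"tx": 3.6, "ty": 4.0, "tz": 0, "wx": 0, "wy": 0, "wz": 0.015, "claw": 1}
  ]
}}

```text
clock: 3.1
tcp_pos: [0.6166, -0.0354, 0.0869]
orientation: [0.0, 0.629, 0.778, -0.0]
wrist_force: [-0.2, -1.0, -1.2]
finger_gap: 0.0496
grip_force: 42.2
```

>>> {"op": "carry_out", "data": {
  "moves": [
    {"tx": 2.7, "ty": 3.0, "tz": 0, "wx": 0, "wy": 0, "wz": 0, "claw": 1},
    {"tx": 1.5, "ty": 1.2, "tz": 0, "wx": 0, "wy": 0, "wz": 0, "claw": 1},
    {"tx": 0, "ty": 0, "tz": 0, "wx": 0, "wy": 0, "wz": 0, "claw": 1}
  ]
}}

```text
clock: 3.48
tcp_pos: [0.6583, 0.0064, 0.0865]
orientation: [-0.0, 0.628, 0.778, 0.0]
wrist_force: [-0.6, -0.5, -0.9]
finger_gap: 0.0494
grip_force: 42.2
```

>>> {"op": "carry_out", "data": {
  "moves": [
    {"tx": 0, "ty": 0, "tz": -3.5, "wx": 0, "wy": 0, "wz": 0, "claw": 1},
    {"tx": 0, "ty": 0, "tz": -2.3, "wx": 0, "wy": 0, "wz": 0, "claw": 1},
    {"tx": 0, "ty": 0, "tz": -1.0, "wx": 0, "wy": 0, "wz": 0, "claw": 1},
    {"tx": 0, "ty": 0, "tz": -0.4, "wx": 0, "wy": 0, "wz": 0, "claw": 1},
    {"tx": 0, "ty": 0, "tz": 0, "wx": 0, "wy": 0, "wz": 0, "claw": 1}
  ]
}}

```text
clock: 4.1
tcp_pos: [0.658, 0.0048, 0.0156]
orientation: [0.0, 0.629, 0.777, 0.0]
wrist_force: [0.4, 0.4, -0.9]
finger_gap: 0.0493
grip_force: 42.3
```

```bash
python3 - <<'E'
from h import *
c=read_camera("scene"); cv2.imwrite("pics/s1.png",cv2.resize(c["image"][150:310,200:400],None,fx=4,fy=4)[:600,:800])
E
```

```text
(no output)
```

View pics/s1.png

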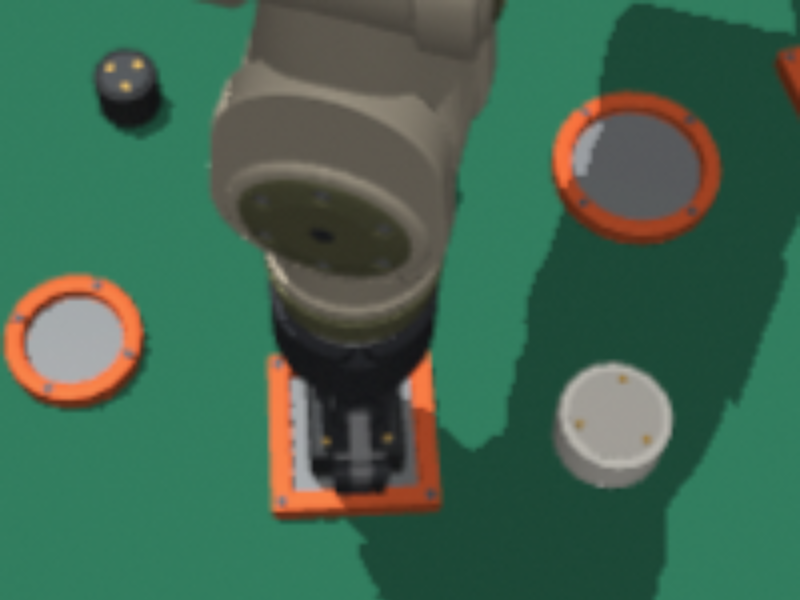

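The charcoal square sits inside the nest pocket at crop (360,440), clear of the rim. I release it and go to the small round.

>>> {"op": "carry_out", "data": {
  "moves": [
    {"tx": 0, "ty": 0, "tz": -0.15, "wx": 0, "wy": 0, "wz": 0, "claw": 1},
    {"tx": 0, "ty": 0, "tz": 0, "wx": 0, "wy": 0, "wz": 0, "claw": -1},
    {"tx": 0, "ty": 0, "tz": 0, "wx": 0, "wy": 0, "wz": 0, "claw": -1},
    {"tx": 0, "ty": 0, "tz": 0, "wx": 0, "wy": 0, "wz": 0, "claw": -1},
    {"tx": 0, "ty": 0, "tz": 2, "wx": 0, "wy": 0, "wz": 0, "claw": -1},
    {"tx": 0, "ty": 0, "tz": 4, "wx": 0, "wy": 0, "wz": 0, "claw": -1},
    {"tx": 0, "ty": 0, "tz": 3, "wx": 0, "wy": 0, "wz": 0, "claw": -1}
  ]
}}

```text
clock: 5.03
tcp_pos: [0.658, 0.0051, 0.105]
orientation: [0.0, 0.629, 0.778, 0.0]
wrist_force: [0.6, 0.3, -0.2]
finger_gap: 0.0854
grip_force: 0.0
```

>>> {"op": "carry_out", "data": {
  "moves": [
    {"tx": -4, "ty": -3.4, "tz": 0, "wx": 0, "wy": 0, "wz": 0, "claw": -1},
    {"tx": -4, "ty": -3.4, "tz": 0, "wx": 0, "wy": 0, "wz": 0, "claw": -1},
    {"tx": -4, "ty": -3.4, "tz": 0, "wx": 0, "wy": 0, "wz": 0, "claw": -1},
    {"tx": -4, "ty": -3.4, "tz": 0, "wx": 0, "wy": 0, "wz": 0, "claw": -1},
    {"tx": -3.2, "ty": -2.8, "tz": 0, "wx": 0, "wy": 0, "wz": 0, "claw": -1},
    {"tx": 0, "ty": 0, "tz": 0, "wx": 0, "wy": 0, "wz": 0, "claw": -1}
  ]
}}

```text
clock: 5.78
tcp_pos: [0.4637, -0.1602, 0.1037]
orientation: [-0.0, 0.63, 0.776, -0.0]
wrist_force: [0.8, 0.9, -0.4]
finger_gap: 0.0854
grip_force: 0.0
```

>>> {"op": "carry_out", "data": {
  "moves": [
    {"tx": 0.25, "ty": 0.1, "tz": -4, "wx": 0, "wy": 0, "wz": 0, "claw": -1},
    {"tx": 0, "ty": 0, "tz": -4, "wx": 0, "wy": 0, "wz": 0, "claw": -1},
    {"tx": 0, "ty": 0, "tz": -1.5, "wx": 0, "wy": 0, "wz": 0, "claw": -1},
    {"tx": 0, "ty": 0, "tz": 0, "wx": 0, "wy": 0, "wz": 0, "claw": -1},
    {"tx": 0, "ty": 0, "tz": 0, "wx": 0, "wy": 0, "wz": 0, "claw": 1},
    {"tx": 0, "ty": 0, "tz": 0, "wx": 0, "wy": 0, "wz": 0, "claw": 1},
    {"tx": 0, "ty": 0, "tz": 0, "wx": 0, "wy": 0, "wz": 0, "claw": 1},
    {"tx": 0, "ty": 0, "tz": 0, "wx": 0, "wy": 0, "wz": 0, "claw": 1}
  ]
}}

```text
clock: 6.78
tcp_pos: [0.4691, -0.1583, 0.0097]
orientation: [0.001, 0.629, 0.778, 0.0]
wrist_force: [-0.5, 0.6, 6.7]
finger_gap: 0.0367
grip_force: 39.7
```

```bash
python3 - <<'E'
from h import *
c=read_camera("scene"); cv2.imwrite("pics/s2.png",cv2.resize(c["image"][140:290,190:390],None,fx=4,fy=4))
s=env.get_state(); print(s["tcp_pos"],s["finger_gap"],s["wrist_force"])
E
```

```text
[ 0.46905744 -0.15832575  0.00969365] 0.03642284569827616 [-0.36331682  0.65268189  6.56099135]
```

View pics/s2.png

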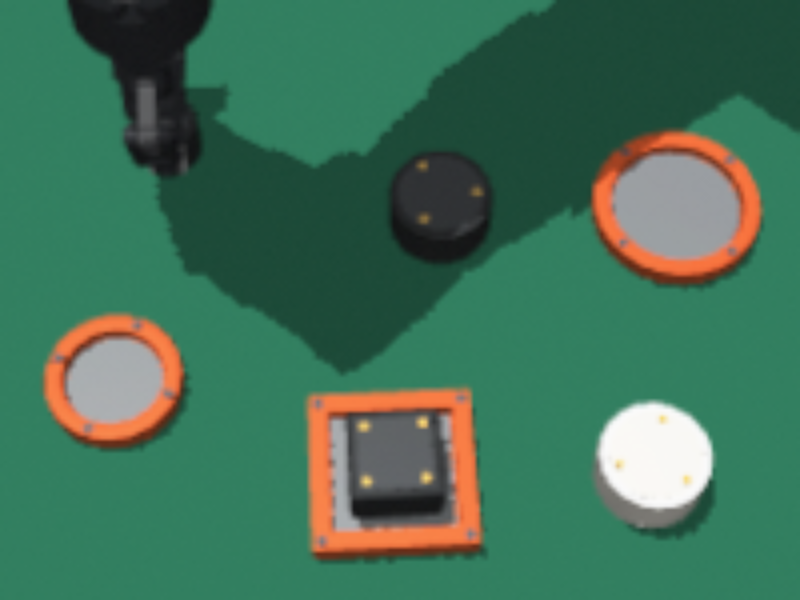

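The square lies flat in its nest at crop (395,470), and the small round is gripped. I carry the small round to its nest.

>>> {"op": "carry_out", "data": {
  "moves": [
    {"tx": 0, "ty": 0, "tz": 4, "wx": 0, "wy": 0, "wz": 0, "claw": 1},
    {"tx": 0, "ty": 0, "tz": 4, "wx": 0, "wy": 0, "wz": 0, "claw": 1},
    {"tx": 4, "ty": 0.1, "tz": 0, "wx": 0, "wy": 0, "wz": 0, "claw": 1},
    {"tx": 4, "ty": 0.1, "tz": 0, "wx": 0, "wy": 0, "wz": 0, "claw": 1},
    {"tx": 4, "ty": 0.1, "tz": 0, "wx": 0, "wy": 0, "wz": 0, "claw": 1},
    {"tx": 3.9, "ty": 0.1, "tz": 0, "wx": 0, "wy": 0, "wz": 0, "claw": 1},
    {"tx": 0, "ty": 0, "tz": 0, "wx": 0, "wy": 0, "wz": 0, "claw": 1}
  ]
}}

```text
clock: 7.7
tcp_pos: [0.6296, -0.1539, 0.0881]
orientation: [0.001, 0.628, 0.778, 0.0]
wrist_force: [-0.7, -0.7, -0.4]
finger_gap: 0.0371
grip_force: 40.4
```

>>> {"op": "carry_out", "data": {
  "moves": [
    {"tx": -0.1, "ty": -0.1, "tz": -3.5, "wx": 0, "wy": 0, "wz": 0, "claw": 1},
    {"tx": 0, "ty": 0, "tz": -2.3, "wx": 0, "wy": 0, "wz": 0, "claw": 1},
    {"tx": 0, "ty": 0, "tz": -1.0, "wx": 0, "wy": 0, "wz": 0, "claw": 1},
    {"tx": 0, "ty": 0, "tz": -0.4, "wx": 0, "wy": 0, "wz": 0, "claw": 1},
    {"tx": 0, "ty": 0, "tz": 0, "wx": 0, "wy": 0, "wz": 0, "claw": 1}
  ]
}}

```text
clock: 8.32
tcp_pos: [0.6264, -0.1551, 0.0171]
orientation: [0.0, 0.629, 0.777, 0.0]
wrist_force: [-0.4, 0.0, -0.3]
finger_gap: 0.0366
grip_force: 40.4
```

>>> {"op": "carry_out", "data": {
  "moves": [
    {"tx": 0, "ty": 0, "tz": -0.1, "wx": 0, "wy": 0, "wz": 0, "claw": 1},
    {"tx": 0, "ty": 0, "tz": 0, "wx": 0, "wy": 0, "wz": 0, "claw": -1},
    {"tx": 0, "ty": 0, "tz": 0, "wx": 0, "wy": 0, "wz": 0, "claw": -1},
    {"tx": 0, "ty": 0, "tz": 0, "wx": 0, "wy": 0, "wz": 0, "claw": -1},
    {"tx": 0, "ty": 0, "tz": 0, "wx": 0, "wy": 0, "wz": 0, "claw": -1},
    {"tx": 0, "ty": 0, "tz": 2, "wx": 0, "wy": 0, "wz": 0, "claw": -1},
    {"tx": 0, "ty": 0, "tz": 4, "wx": 0, "wy": 0, "wz": 0, "claw": -1},
    {"tx": 0, "ty": 0, "tz": 3, "wx": 0, "wy": 0, "wz": 0, "claw": -1}
  ]
}}

```text
clock: 9.32
tcp_pos: [0.6265, -0.155, 0.1069]
orientation: [0.0, 0.629, 0.778, 0.0]
wrist_force: [0.1, -0.6, 0.7]
finger_gap: 0.0856
grip_force: 0.0
```

>>> {"op": "carry_out", "data": {
  "moves": [
    {"tx": -2.6, "ty": 3.3, "tz": 0, "wx": 0, "wy": 0, "wz": 0, "claw": -1},
    {"tx": -2.6, "ty": 3.3, "tz": 0, "wx": 0, "wy": 0, "wz": 0, "claw": -1},
    {"tx": -2.6, "ty": 3.3, "tz": 0, "wx": 0, "wy": 0, "wz": 0, "claw": -1},
    {"tx": -2.6, "ty": 3.3, "tz": 0, "wx": 0, "wy": 0, "wz": 0, "claw": -1},
    {"tx": -2.6, "ty": 3.2, "tz": 0, "wx": 0, "wy": 0, "wz": 0, "claw": -1},
    {"tx": 0, "ty": 0, "tz": 0, "wx": 0, "wy": 0, "wz": 0, "claw": -1}
  ]
}}

```text
clock: 10.07
tcp_pos: [0.4938, 0.0111, 0.1054]
orientation: [-0.001, 0.628, 0.778, -0.0]
wrist_force: [0.3, -0.4, -0.3]
finger_gap: 0.0852
grip_force: 0.0
```

```bash
python3 - <<'E'
from h import *
c=read_camera("scene"); cv2.imwrite("pics/s3.png",cv2.resize(c["image"][140:290,190:390],None,fx=4,fy=4))
s=env.get_state(); print(s["clock"],s["tcp_pos"])
E
```

```text
10.125 [0.49562395 0.00994763 0.1057229 ]
```

View pics/s3.png

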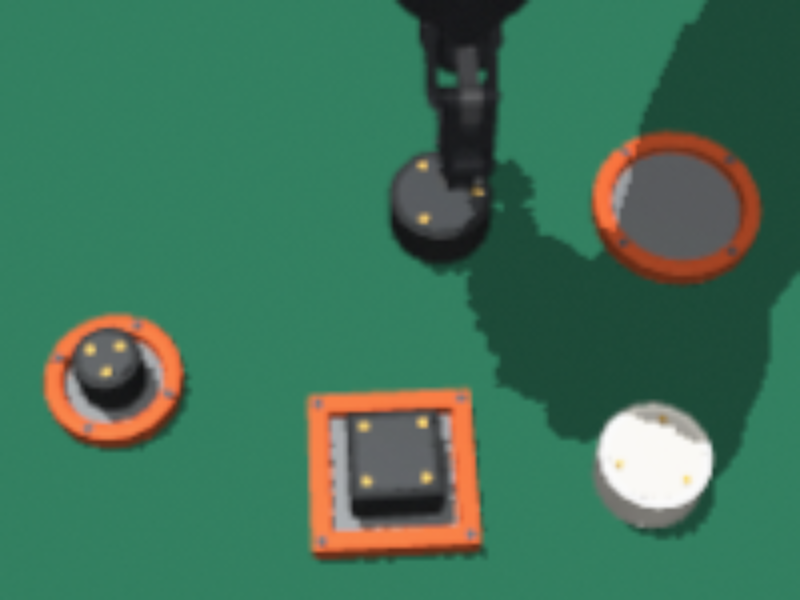

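The small round stands in its nest at crop (110,368). Next I grasp the big round at crop (440,205).

>>> {"op": "carry_out", "data": {
  "moves": [
    {"tx": 0, "ty": -0.1, "tz": -4, "wx": 0, "wy": 0, "wz": 0, "claw": -1},
    {"tx": 0, "ty": 0, "tz": -4, "wx": 0, "wy": 0, "wz": 0, "claw": -1},
    {"tx": 0, "ty": 0, "tz": -1.9, "wx": 0, "wy": 0, "wz": 0, "claw": -1},
    {"tx": 0, "ty": 0, "tz": 0, "wx": 0, "wy": 0, "wz": 0, "claw": -1},
    {"tx": 0, "ty": 0, "tz": 0, "wx": 0, "wy": 0, "wz": 0, "claw": 1},
    {"tx": 0, "ty": 0, "tz": 0, "wx": 0, "wy": 0, "wz": 0, "claw": 1},
    {"tx": 0, "ty": 0, "tz": 0, "wx": 0, "wy": 0, "wz": 0, "claw": 1},
    {"tx": 0, "ty": 0, "tz": 0, "wx": 0, "wy": 0, "wz": 0, "claw": 1}
  ]
}}

```text
clock: 11.12
tcp_pos: [0.4978, 0.0077, 0.0078]
orientation: [0.002, 0.629, 0.777, 0.001]
wrist_force: [0.5, -1.1, 6.0]
finger_gap: 0.0587
grip_force: 43.5
```

>>> {"op": "carry_out", "data": {
  "moves": [
    {"tx": 0, "ty": 0, "tz": 4, "wx": 0, "wy": 0, "wz": 0, "claw": 1},
    {"tx": 0, "ty": 0, "tz": 4, "wx": 0, "wy": 0, "wz": 0, "claw": 1},
    {"tx": -0.7, "ty": 3.5, "tz": 0, "wx": 0, "wy": 0, "wz": 0, "claw": 1},
    {"tx": -0.7, "ty": 3.4, "tz": 0, "wx": 0, "wy": 0, "wz": 0, "claw": 1},
    {"tx": -0.7, "ty": 3.4, "tz": 0, "wx": 0, "wy": 0, "wz": 0, "claw": 1},
    {"tx": -0.6, "ty": 3.4, "tz": 0, "wx": 0, "wy": 0, "wz": 0, "claw": 1},
    {"tx": 0, "ty": 0, "tz": 0, "wx": 0, "wy": 0, "wz": 0, "claw": 1}
  ]
}}

```text
clock: 12.0
tcp_pos: [0.4683, 0.147, 0.0865]
orientation: [-0.0, 0.627, 0.779, 0.0]
wrist_force: [-0.2, 0.8, -1.4]
finger_gap: 0.0586
grip_force: 43.6
```

>>> {"op": "carry_out", "data": {
  "moves": [
    {"tx": 0.1, "ty": -0.1, "tz": -3.5, "wx": 0, "wy": 0, "wz": 0, "claw": 1},
    {"tx": 0, "ty": 0, "tz": -2.3, "wx": 0, "wy": 0, "wz": 0, "claw": 1},
    {"tx": 0, "ty": 0, "tz": -1.0, "wx": 0, "wy": 0, "wz": 0, "claw": 1},
    {"tx": 0, "ty": 0, "tz": -0.4, "wx": 0, "wy": 0, "wz": 0, "claw": 1},
    {"tx": 0, "ty": 0, "tz": 0, "wx": 0, "wy": 0, "wz": 0, "claw": 1}
  ]
}}

```text
clock: 12.62
tcp_pos: [0.4707, 0.144, 0.0149]
orientation: [0.0, 0.629, 0.777, 0.0]
wrist_force: [-0.0, 0.8, -0.9]
finger_gap: 0.0586
grip_force: 43.6
```

>>> {"op": "carry_out", "data": {
  "moves": [
    {"tx": 0, "ty": 0, "tz": -0.1, "wx": 0, "wy": 0, "wz": 0, "claw": 1},
    {"tx": 0, "ty": 0, "tz": 0, "wx": 0, "wy": 0, "wz": 0, "claw": -1},
    {"tx": 0, "ty": 0, "tz": 0, "wx": 0, "wy": 0, "wz": 0, "claw": -1},
    {"tx": 0, "ty": 0, "tz": 0, "wx": 0, "wy": 0, "wz": 0, "claw": -1},
    {"tx": 0, "ty": 0, "tz": 0, "wx": 0, "wy": 0, "wz": 0, "claw": -1},
    {"tx": 0, "ty": 0, "tz": 2, "wx": 0, "wy": 0, "wz": 0, "claw": -1},
    {"tx": 0, "ty": 0, "tz": 4, "wx": 0, "wy": 0, "wz": 0, "claw": -1},
    {"tx": 0, "ty": 0, "tz": 3, "wx": 0, "wy": 0, "wz": 0, "claw": -1}
  ]
}}

```text
clock: 13.62
tcp_pos: [0.4704, 0.1442, 0.1047]
orientation: [0.0, 0.629, 0.778, 0.0]
wrist_force: [0.6, 0.1, 0.1]
finger_gap: 0.085
grip_force: 0.0
```

>>> {"op": "carry_out", "data": {
  "moves": [
    {"tx": 1.4, "ty": 1.9, "tz": 0, "wx": 0, "wy": 0, "wz": 0.166, "claw": -1},
    {"tx": 1.4, "ty": 1.9, "tz": 0, "wx": 0, "wy": 0, "wz": 0.166, "claw": -1},
    {"tx": 1.4, "ty": 1.9, "tz": 0, "wx": 0, "wy": 0, "wz": 0.166, "claw": -1},
    {"tx": 1.4, "ty": 1.9, "tz": 0, "wx": 0, "wy": 0, "wz": 0.166, "claw": -1},
    {"tx": 1.4, "ty": 1.9, "tz": 0, "wx": 0, "wy": 0, "wz": 0.166, "claw": -1},
    {"tx": 1.4, "ty": 1.9, "tz": 0, "wx": 0, "wy": 0, "wz": 0.166, "claw": -1},
    {"tx": 1.4, "ty": 1.9, "tz": 0, "wx": 0, "wy": 0, "wz": 0.166, "claw": -1},
    {"tx": 1.2, "ty": 1.8, "tz": 0, "wx": 0, "wy": 0, "wz": 0.166, "claw": -1}
  ]
}}

```text
clock: 14.62
tcp_pos: [0.5805, 0.2958, 0.1031]
orientation: [-0.0, 0.013, 1.0, -0.0]
wrist_force: [0.1, -0.7, -1.0]
finger_gap: 0.0854
grip_force: 0.0
```

>>> {"op": "carry_out", "data": {
  "moves": [
    {"tx": 0, "ty": 0, "tz": 0, "wx": 0, "wy": 0, "wz": 0.166, "claw": -1},
    {"tx": 0, "ty": 0, "tz": 0, "wx": 0, "wy": 0, "wz": 0.166, "claw": -1},
    {"tx": 0, "ty": 0, "tz": 0, "wx": 0, "wy": 0, "wz": 0, "claw": -1}
  ]
}}

```text
clock: 15.0
tcp_pos: [0.58, 0.2952, 0.1031]
orientation: [-0.0, -0.149, 0.989, 0.0]
wrist_force: [1.0, -0.4, -0.4]
finger_gap: 0.0855
grip_force: 0.0
```

```bash
python3 - <<'E'
from h import *
c=read_camera("scene"); cv2.imwrite("pics/s4.png",cv2.resize(c["image"][120:320,190:510],None,fx=2.5,fy=2.5))
s=env.get_state(); print(s["clock"],s["tcp_pos"],s["joint_pos"])
E
```

```text
15.05 [0.58000788 0.29510594 0.10318756] [3.47378324e-01 5.18747215e-01 3.92165005e-02 1.09173352e+00
 8.14677793e-05 5.06522760e-02]
```

View pics/s4.png

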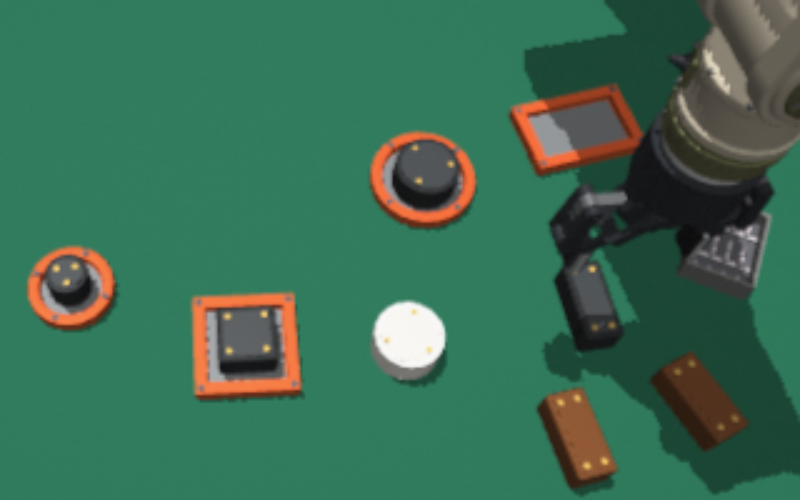

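Three housings are in their nests: big round at (427,172), square at (248,338), small round at (68,280). The gripper is aligned over the charcoal oblong at (590,305).

>>> {"op": "carry_out", "data": {
  "moves": [
    {"tx": 0.1, "ty": 0, "tz": -4, "wx": 0, "wy": 0, "wz": 0.01, "claw": -1},
    {"tx": 0, "ty": 0, "tz": -4, "wx": 0, "wy": 0, "wz": 0, "claw": -1},
    {"tx": 0, "ty": 0, "tz": -1.4, "wx": 0, "wy": 0, "wz": 0, "claw": -1},
    {"tx": 0, "ty": 0, "tz": 0, "wx": 0, "wy": 0, "wz": 0, "claw": -1},
    {"tx": 0, "ty": 0, "tz": 0, "wx": 0, "wy": 0, "wz": 0, "claw": 1},
    {"tx": 0, "ty": 0, "tz": 0, "wx": 0, "wy": 0, "wz": 0, "claw": 1},
    {"tx": 0, "ty": 0, "tz": 0, "wx": 0, "wy": 0, "wz": 0, "claw": 1},
    {"tx": 0, "ty": 0, "tz": 0, "wx": 0, "wy": 0, "wz": 0, "claw": 1}
  ]
}}

```text
clock: 16.05
tcp_pos: [0.5821, 0.2955, 0.0108]
orientation: [0.001, -0.154, 0.988, 0.0]
wrist_force: [-0.7, -0.4, 6.4]
finger_gap: 0.0329
grip_force: 41.9
```

>>> {"op": "carry_out", "data": {
  "moves": [
    {"tx": 0, "ty": 0, "tz": 4, "wx": 0, "wy": 0, "wz": 0, "claw": 1},
    {"tx": 0, "ty": 0, "tz": 4, "wx": 0, "wy": 0, "wz": 0, "claw": 1},
    {"tx": -2.4, "ty": 0, "tz": 0, "wx": 0, "wy": 0, "wz": -0.148, "claw": 1},
    {"tx": -2.4, "ty": 0, "tz": 0, "wx": 0, "wy": 0, "wz": -0.148, "claw": 1},
    {"tx": -2.4, "ty": 0, "tz": 0, "wx": 0, "wy": 0, "wz": -0.148, "claw": 1},
    {"tx": -2.4, "ty": 0, "tz": 0, "wx": 0, "wy": 0, "wz": -0.148, "claw": 1},
    {"tx": -2.4, "ty": 0, "tz": 0, "wx": 0, "wy": 0, "wz": -0.148, "claw": 1},
    {"tx": -2.4, "ty": 0, "tz": 0, "wx": 0, "wy": 0, "wz": -0.148, "claw": 1}
  ]
}}

```text
clock: 17.05
tcp_pos: [0.436, 0.295, 0.0892]
orientation: [-0.0, 0.287, 0.958, -0.0]
wrist_force: [-1.1, -0.1, -0.6]
finger_gap: 0.0334
grip_force: 41.0
```

>>> {"op": "carry_out", "data": {
  "moves": [
    {"tx": -1.2, "ty": -0.1, "tz": 0, "wx": 0, "wy": 0, "wz": -0.148, "claw": 1},
    {"tx": -1.2, "ty": -0.1, "tz": 0, "wx": 0, "wy": 0, "wz": -0.148, "claw": 1},
    {"tx": -1.2, "ty": -0.1, "tz": 0, "wx": 0, "wy": 0, "wz": -0.148, "claw": 1},
    {"tx": -1.2, "ty": -0.1, "tz": 0, "wx": 0, "wy": 0, "wz": -0.148, "claw": 1},
    {"tx": 0, "ty": 0, "tz": 0, "wx": 0, "wy": 0, "wz": 0, "claw": 1}
  ]
}}

```text
clock: 17.68
tcp_pos: [0.3881, 0.2909, 0.0892]
orientation: [-0.0, 0.551, 0.834, -0.0]
wrist_force: [0.4, -0.2, -0.6]
finger_gap: 0.0331
grip_force: 41.0
```

>>> {"op": "carry_out", "data": {
  "moves": [
    {"tx": 0.1, "ty": 0, "tz": -3.5, "wx": 0, "wy": 0, "wz": 0, "claw": 1},
    {"tx": 0, "ty": 0, "tz": -2.3, "wx": 0, "wy": 0, "wz": 0, "claw": 1},
    {"tx": 0, "ty": 0, "tz": -1.0, "wx": 0, "wy": 0, "wz": 0, "claw": 1},
    {"tx": 0, "ty": 0, "tz": -0.4, "wx": 0, "wy": 0, "wz": 0, "claw": 1},
    {"tx": 0, "ty": 0, "tz": 0, "wx": 0, "wy": 0, "wz": 0, "claw": 1}
  ]
}}

```text
clock: 18.3
tcp_pos: [0.3907, 0.2914, 0.0178]
orientation: [0.0, 0.552, 0.834, 0.0]
wrist_force: [-0.9, -0.1, -0.5]
finger_gap: 0.0329
grip_force: 41.1
```

>>> {"op": "carry_out", "data": {
  "moves": [
    {"tx": 0, "ty": 0, "tz": -0.1, "wx": 0, "wy": 0, "wz": 0, "claw": 1},
    {"tx": 0, "ty": 0, "tz": 0, "wx": 0, "wy": 0, "wz": 0, "claw": -1},
    {"tx": 0, "ty": 0, "tz": 0, "wx": 0, "wy": 0, "wz": 0, "claw": -1},
    {"tx": 0, "ty": 0, "tz": 0, "wx": 0, "wy": 0, "wz": 0, "claw": -1},
    {"tx": 0, "ty": 0, "tz": 0, "wx": 0, "wy": 0, "wz": 0, "claw": -1},
    {"tx": 0, "ty": 0, "tz": 2, "wx": 0, "wy": 0, "wz": 0, "claw": -1},
    {"tx": 0, "ty": 0, "tz": 4, "wx": 0, "wy": 0, "wz": 0, "claw": -1},
    {"tx": 0, "ty": 0, "tz": 5, "wx": 0, "wy": 0, "wz": 0, "claw": -1}
  ]
}}

```text
clock: 19.3
tcp_pos: [0.3892, 0.2907, 0.1267]
orientation: [-0.001, 0.552, 0.834, -0.001]
wrist_force: [1.2, 0.2, -0.6]
finger_gap: 0.0854
grip_force: 0.0
```

>>> {"op": "carry_out", "data": {
  "moves": [
    {"tx": 2, "ty": -4, "tz": 4, "wx": 0, "wy": 0, "wz": 0, "claw": -1},
    {"tx": 2, "ty": -5, "tz": 2, "wx": 0, "wy": 0, "wz": 0, "claw": -1},
    {"tx": 0, "ty": -5, "tz": 0, "wx": 0, "wy": 0, "wz": 0, "claw": -1},
    {"tx": 0, "ty": -5, "tz": 0, "wx": 0, "wy": 0, "wz": 0, "claw": -1},
    {"tx": 0, "ty": -5, "tz": 0, "wx": 0, "wy": 0, "wz": 0, "claw": -1},
    {"tx": 0, "ty": -5, "tz": 0, "wx": 0, "wy": 0, "wz": 0, "claw": -1},
    {"tx": 0, "ty": -5, "tz": 0, "wx": 0, "wy": 0, "wz": 0, "claw": -1},
    {"tx": 0, "ty": -5, "tz": 0, "wx": 0, "wy": 0, "wz": 0, "claw": -1}
  ]
}}

```text
clock: 20.3
tcp_pos: [0.4299, -0.1005, 0.1866]
orientation: [0.0, 0.552, 0.834, 0.0]
wrist_force: [0.8, 0.1, 0.3]
finger_gap: 0.0851
grip_force: 0.0
```

>>> {"op": "carry_out", "data": {
  "moves": [
    {"tx": 0, "ty": -5, "tz": 0, "wx": 0, "wy": 0, "wz": 0, "claw": -1},
    {"tx": 0, "ty": -5, "tz": 0, "wx": 0, "wy": 0, "wz": 0, "claw": -1},
    {"tx": 0, "ty": -5, "tz": 0, "wx": 0, "wy": 0, "wz": 0, "claw": -1},
    {"tx": 0, "ty": -5, "tz": 0, "wx": 0, "wy": 0, "wz": 0, "claw": -1},
    {"tx": 0, "ty": 0, "tz": 0, "wx": 0, "wy": 0, "wz": 0, "claw": -1}
  ]
}}

```text
clock: 20.92
tcp_pos: [0.4301, -0.3022, 0.186]
orientation: [0.0, 0.554, 0.832, -0.0]
wrist_force: [-0.3, 0.4, -0.4]
finger_gap: 0.0854
grip_force: 0.0
```

```bash
python3 - <<'E'
from h import *
c=read_camera("top"); cv2.imwrite("pics/t5.png",c["image"][110:330,60:500].repeat(1,0)); P=world(c)
cv2.imwrite("pics/t5.png",cv2.resize(c["image"][110:330,80:500],None,fx=1.9,fy=1.9))
for k,(x,y) in {"sq":(.6585,.0058),"sm":(.6285,-.1548),"big":(.4695,.1451),"ob":(.3891,.2912),"wr":(.6372,.1415),"ws":(.5105,-.4149)}.items():
    z=P[...,2]; m=(z>(.022))&(z<.06)&(np.hypot(P[...,0]-x,P[...,1]-y)<.05); q=P[m]
    n=np.linalg.lstsq(np.c_[q[:,:2]-q[:,:2].mean(0),np.ones(len(q))],q[:,2],rcond=None)[0]
    (cx,cy),(a,b),t=cv2.minAreaRect((q[:,:2]*1000).astype(np.float32))
    print(k,"off mm %.1f %.1f"%(cx-x*1e3,cy-y*1e3),"size %.0f %.0f"%(a,b),"mean",((q[:,:2].mean(0)-[x,y])*1e3).round(1),"top %.4f tilt %.3f"%(np.median(q[:,2]),np.hypot(*n[:2])),len(q))
print(env.get_state()["clock"])
E
```

```text
sq off mm 1.1 0.9 size 51 50 mean [0.  0.9] top 0.0375 tilt 0.027 482
sm off mm -0.7 1.1 size 35 37 mean [-0.8  0.8] top 0.0374 tilt 0.067 219
big off mm 2.6 0.3 size 57 58 mean [2.7 0.2] top 0.0378 tilt 0.041 554
ob off mm 2.7 1.7 size 34 72 mean [3.2 0.3] top 0.0378 tilt 0.036 495
wr off mm -0.0 -0.5 size 58 58 mean [-0.2 -0. ] top 0.0319 tilt 0.011 535
ws off mm -0.0 -0.6 size 51 51 mean [0.  1.2] top 0.0308 tilt 0.023 498
20.975
```

View pics/t5.png

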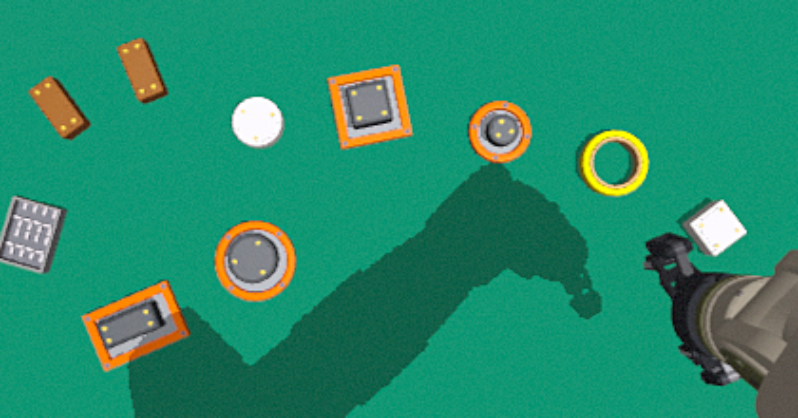

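All four housings sit within about 3 mm of their nest centres, with tops at about 38 mm (6 + 32), and the whites haven't moved. The tilt fit included side-wall pixels, so I redo it on the top faces only before handing in.

```bash
python3 - <<'E'
from h import *
P=world(read_camera("top")); ok=True
for k,(x,y,r) in {"sq":(.6585,.0067,.022),"sm":(.6277,-.154,.015),"big":(.472,.1453,.026),"ob":(.392,.2915,.015)}.items():
    q=P[(np.hypot(P[...,0]-x,P[...,1]-y)<r)]
    n=np.linalg.lstsq(np.c_[q[:,:2]-[x,y],np.ones(len(q))],q[:,2],rcond=None)[0]
    t=np.hypot(*n[:2]); ok&=t<.05 and .035<n[2]<.041; print(k,"tilt %.3f z %.4f"%(t,n[2]),len(q))
print(ok); print(env.hand_in() if ok else "check")
E
```

```text
sq tilt 0.004 z 0.0380 290
sm tilt 0.062 z 0.0379 136
big tilt 0.016 z 0.0381 414
ob tilt 0.035 z 0.0379 140
False
check
```

```bash
python3 - <<'E'
from h import *
A=[]
for _ in range(12):
    c=read_camera("top"); A.append(c["z_map"])
A=np.array(A); print("noise",A[:,300,200].std())
c["z_map"]=A.mean(0); P=world(c); ok=True
for k,(x,y,r) in {"sq":(.6585,.0067,.022),"sm":(.6277,-.154,.015),"big":(.472,.1453,.026),"ob":(.392,.2915,.015)}.items():
    q=P[(np.hypot(P[...,0]-x,P[...,1]-y)<r)]
    n=np.linalg.lstsq(np.c_[q[:,:2]-[x,y],np.ones(len(q))],q[:,2],rcond=None)[0]
    t=np.hypot(*n[:2]); ok&=t<.03 and .035<n[2]<.041; print(k,"tilt",n[:2].round(3),"z %.4f"%n[2])
print(ok); print(env.hand_in() if ok else "check")
E
```

```text
noise 0.0017987133
sq tilt [-0.198 -0.111] z 0.0413
sm tilt [0.147 0.366] z 0.0406
big tilt [-0.153 -0.09 ] z 0.0424
ob tilt [ 0.245 -0.116] z 0.0410
False
check
```

Averaging the frames mixed in the zero (no-reading) pixels, so I use a masked median instead.

```bash
python3 - <<'E'
from h import *
A=[]
for _ in range(15):
    c=read_camera("top"); A.append(c["z_map"])
A=np.array(A); A[A==0]=np.nan
c["z_map"]=np.nanmedian(A,0); P=world(c); ok=True
for k,(x,y,r) in {"sq":(.6585,.0067,.022),"sm":(.6277,-.154,.015),"big":(.472,.1453,.026),"ob":(.392,.2915,.015)}.items():
    q=P[(np.hypot(P[...,0]-x,P[...,1]-y)<r)]
    n=np.linalg.lstsq(np.c_[q[:,:2]-[x,y],np.ones(len(q))],q[:,2],rcond=None)[0]
    t=np.hypot(*n[:2]); ok&=t<.03 and .035<n[2]<.041; print(k,"tilt",n[:2].round(3),"z %.4f"%n[2])
print(ok); print(env.hand_in() if ok else "check")
E
```

```text
sq tilt [-0.001  0.003] z 0.0380
sm tilt [ 0.004 -0.003] z 0.0379
big tilt [-0.     0.005] z 0.0382
ob tilt [0.01  0.003] z 0.0382
True
the job is handed in; nothing more can be done
None
```

All four charcoal housings are in their own nests: level within about 0.01 rad, roughly 3 mm or less off centre by camera, white housings not moved; the job is handed in, but no verdict came back.

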